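# Line up the kitchen canisters by height on their stand

### The arm

A 6-joint arm with a two-finger parallel gripper is mounted at the origin on the work surface. World frame = base frame: x ahead of the robot, y to its left, z up, the work surface at z = 0. Lengths are in m, angles in rad, forces in N, time in s.
With the tool pointing down it reaches from about 0.2 to 0.875 m from the base axis. Payload 3.4 kg.
Tool frame: the origin (TCP) lies at the very end of the fingers, on their centre line; the grasp point (between the pads) lies ctrl.pinch_z behind it (ctrl.pinch_z is the distance from the TCP to the grasp point, in m); z points along the fingers, y is the direction in which the jaws open and shut (so a half turn about z gives the same grasp; the last joint's range is limited). The gripper opens to 94 mm and grips with 3 to 60 N. Pads are 16 mm wide; open, the fingers measure 119 mm over their backs; the gripper's body (75 mm by 177 mm) begins 78 mm behind the grasp point.
Start: joints at [0.994, 0.276, 1.505, -0, 1.361, -0.121], TCP at [0.253, 0.516, 0.205] pointing down, gripper open.
Joint ranges: [-2.89, 2.89], [-0.75, 2.08], [0.22, 2.7], [-1.18, 4.32], [0.11, 2.71], [-2.7, 2.7]. Speed limits (rad/s): [2.57, 2.57, 3.14, 3.14, 3.14, 3.14].

### API

Orientations are given as [roll, pitch, yaw] about the fixed x, y, z axes, in that order (R = Rz(yaw) Ry(pitch) Rx(roll)).
In Python, from rig import ctrl gives the robot as it stands.
- The arm moves only by the tool drive_tool, never from a script. Its argument "deltas" is a list that holds one entry, the list of rows, each a list of 7 numbers: the shift along the tool's x, y, z in mm, then the turn, a rotation vector about the tool's x, y, z in degrees, then the finger opening in mm, from 0 to 94. In form: [[[x, y, z, ax, ay, az, gripper], ...]]. A call has exactly 10 rows; each row is the pose to reach, as a shift and turn from the pose commanded when the call began, along the tool's axes at that moment; what a row does not reach only later rows make up. A row lasts 1/10 s, in which the tool goes at most 50 mm and 8.59 degrees, less where a joint would pass 70% of its speed; a pose out of reach is approached as far as the arm can. A call with a gripper value outside its range is refused whole. The fingers move at their own pace and stop on an object; the grip force is fixed at half the most. Time passes only in rows, so rows that repeat a pose let the fingers close, or fill a call up. It gives the time, the measured TCP pose, the force and the opening at its end, in the units of the state.
- ctrl.get_obs(): the state, without advancing time (a new reading comes with each control period).
- ctrl.read_camera(name): name is "scene" or "top" or "wrist"; returns (picture, depth): 480x640x3 uint8, red, green, blue; 480x640 float32, m along the optical axis (not along the pixel's ray), 0 where there is no reading.
- ctrl.get_calibration(name): a dict with "mtx" (3x3 intrinsics, pixels), "dist_coeffs" ([k1, k2, p1, p2, k3] as OpenCV has them; the pictures are not rectified), "world_to_cam" (4x4, takes a point from world to camera coordinates). Camera axes: x right, y down, z forward; pixel columns grow to the right and rows downward; lengths in m; the calibration is good to about 2 mm. A picture is of the moment at which its call begins: read the wrist's pose just before it. get_calibration takes no time and is no camera call; for the wrist camera it gives the pose at the moment of the call.
- ctrl.finish_job(): hands the job in, once; it reports no verdict.
The state is a dict: "time": time; "joint_positions": joint angles; "qd": joint speeds; "effort": joint torques, N m; "position": TCP position; "ee_rot": TCP orientation; "force": force on the tool from outside, world axes, zero at the start; "torque": the same for the moment, N m; "grip_width": finger opening in m.
Only numpy, scipy, OpenCV 4.12 (cv2) and the standard library are available. Lean on these libraries where they do the work, as an engineer would, in place of code of your own. Each camera call takes 0.05 s, during which the arm holds its last target.

### The job

Line the four white wooden-lidded storage canisters up by height on the dark wooden stand, one upright in the middle of each cork pad: the tallest on the pad next to the potted herbs, then each next shorter one along the row, so that the shortest is at the far end beside the utensil crock. Set each down gently, do not drop any onto the stand, and do not knock any over.

Things in the scene. Friction and masses are not known exactly. Their poses are not given: they have to be found in the camera images.
- canister_1: The shortest and thinnest of four loose storage canisters: an upright white ceramic cylinder with a flat brown wooden lid flush with its side, 44 mm in diameter and 65 mm high with the lid (the lid, the top 12 mm, is fixed to it). About 120 g, give or take a third. Origin: centre of its underside; z up along its axis. Starts standing on the counter.
- canister_2: The second shortest of four loose storage canisters: an upright white ceramic cylinder with a flat brown wooden lid flush with its side, 50 mm in diameter and 90 mm high with the lid (the lid, the top 12 mm, is fixed to it). About 190 g, give or take a third. Origin: centre of its underside; z up along its axis. Starts standing on the counter.
- canister_3: The second tallest of four loose storage canisters: an upright white ceramic cylinder with a flat brown wooden lid flush with its side, 56 mm in diameter and 115 mm high with the lid (the lid, the top 12 mm, is fixed to it). About 280 g, give or take a third. Origin: centre of its underside; z up along its axis. Starts standing on the counter.
- canister_4: The tallest and widest of four loose storage canisters: an upright white ceramic cylinder with a flat brown wooden lid flush with its side, 62 mm in diameter and 140 mm high with the lid (the lid, the top 12 mm, is fixed to it). About 400 g, give or take a third. Origin: centre of its underside; z up along its axis. Starts standing on the counter.
- pad_a: One of four alike round cork pads, 90 mm in diameter and 5 mm thick, in a row on the dark wooden stand; this one is at the left-hand end (+y) of the row, as seen from the robot. Fixed. Origin: centre of its underside, on the stand; its top is 21 mm above the counter.
- pad_b: One of four alike round cork pads, 90 mm in diameter and 5 mm thick, in a row on the dark wooden stand; this one is the second from the left-hand end (+y) of the row, as seen from the robot. Fixed. Origin: centre of its underside, on the stand; its top is 21 mm above the counter.
- pad_c: One of four alike round cork pads, 90 mm in diameter and 5 mm thick, in a row on the dark wooden stand; this one is the third from the left-hand end (+y) of the row, as seen from the robot. Fixed. Origin: centre of its underside, on the stand; its top is 21 mm above the counter.
- pad_d: One of four alike round cork pads, 90 mm in diameter and 5 mm thick, in a row on the dark wooden stand; this one is at the right-hand end (-y) of the row, as seen from the robot. Fixed. Origin: centre of its underside, on the stand; its top is 21 mm above the counter.
- stand: Low dark wooden stand, a plank 110 mm wide (its x), 420 mm long (its y) and 16 mm high, fixed on the counter beyond the canisters, its length roughly across the robot's view. Carries the row of four pads along its y, about 100 mm apart. (A shaker, a glass and an egg cup, up to 55 mm high and 40 mm wide, stand among the canisters.) Origin: centre of its underside, on the counter.
- herb: Terracotta pot of green herbs, 92 mm in diameter, 80 mm high, leaves to 160 mm high and 60 mm from its axis. Fixed close to one end of the stand (either end), about 128 mm from the middle of the nearest pad. At the other end is a fixed blue crock, 84 mm in diameter, 120 mm high, with utensils up to 200 mm high. Origin: centre of its underside, on the counter.

How it is judged:
By the outcome, as a careful person would: the job done as asked, in the order asked, and still so for the second after the job is handed in, with the robot touching nothing.
It also fails if it takes over 112 s, if anything falls off the work surface, if the arm or the gripper's body presses on something with over 40 N, if the wrist force passes 120 N, or if a joint passes its speed limit or range.

## Working session

There is one attempt and no reset: what is moved stays moved. The work goes in short steps, Python scripts to look and compute and a tool call to move; the robot and the scene stay as the last step left them, time stands still between calls to the robot, and variables do not carry over. Pictures are saved under pics/ and viewed, and the job is handed in when it is done.

Besides the shell and the picture viewer there is one more tool, called after "Request:" as a command line: name --argument value ..., lists and objects as JSON in quotes. drive_tool: Moves the arm, as the interface text tells. Its arguments: {"type":"object","properties":{"deltas":{"type":"array"}},"required":["deltas"]}

```bash
ls; mkdir -p pics; python3 - <<'E'
from rig import ctrl
import cv2,numpy as np
print(ctrl.get_obs(), ctrl.pinch_z)
for n in ["scene","top"]:
    p,d=ctrl.read_camera(n); cv2.imwrite(f"pics/{n}0.png",p[:,:,::-1]); np.savez(f"pics/{n}0.npz",p=p,d=d)
    c=ctrl.get_calibration(n); print(n,c)
E
```

```text
pics
{'time': 0.0, 'joint_positions': array([ 9.94011694e-01,  2.76585690e-01,  1.50611456e+00,  2.20696002e-05,
        1.36075483e+00, -1.21007848e-01]), 'qd': array([ 0.00162353, -0.00040691,  0.00016131,  0.00127   ,  0.00049868,
        0.00163865]), 'effort': array([-1.30949556e-03, -4.04580152e+01, -2.37227869e+01,  6.99054706e-02,
        3.46992456e-02, -1.17956106e-04]), 'position': array([0.25277092, 0.5158076 , 0.2046175 ]), 'ee_rot': array([-3.13974646e+00, -2.46235773e-04,  2.68581102e+00]), 'force': array([ 0.34761519, -0.92974089,  0.37892965]), 'torque': array([ 0.00666514, -0.03421668,  0.04724586]), 'grip_width': 0.09387720727837583} 0.0188
scene {'mtx': array([[544.80754818,   0.        , 332.98868034],
       [  0.        , 544.80754818, 235.10629661],
       [  0.        ,   0.        ,   1.        ]]), 'dist_coeffs': array([0.01118506, 0.        , 0.        , 0.        , 0.        ]), 'world_to_cam': array([[-0.39837096,  0.91706703,  0.01698966,  0.21647929],
       [ 0.50251073,  0.23370985, -0.83238373, -0.2267908 ],
       [-0.76732232, -0.32306002, -0.55393924,  1.52834161],
       [ 0.        ,  0.        ,  0.        ,  1.        ]])}
top {'mtx': array([[505.98901712,   0.        , 321.60890649],
       [  0.        , 505.98901712, 238.82678259],
       [  0.        ,   0.        ,   1.        ]]), 'dist_coeffs': array([-0.00232174,  0.        ,  0.        ,  0.        ,  0.        ]), 'world_to_cam': array([[ 0.00871515, -0.99939235,  0.03374877, -0.01229149],
       [-0.99901847, -0.01016778, -0.04311277,  0.54616498],
       [ 0.04342973, -0.03333991, -0.99850003,  0.86990679],
       [ 0.        ,  0.        ,  0.        ,  1.        ]])}
```

View pics/scene0.png

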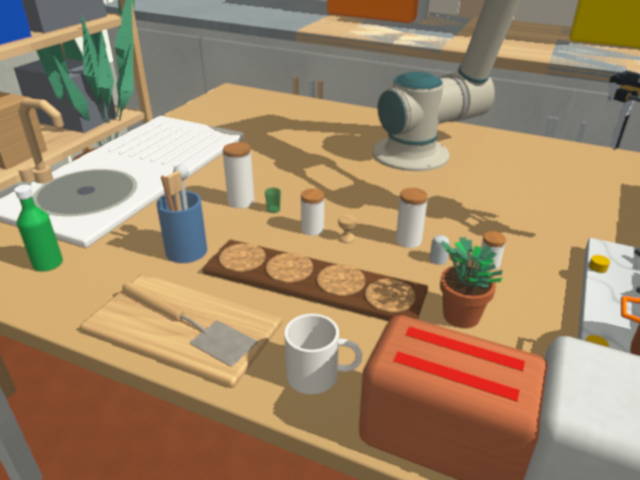

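View pics/top0.png

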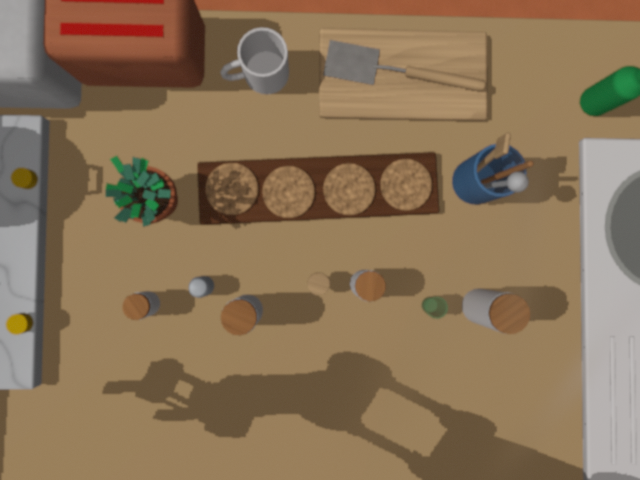

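The top view shows four lids at about (137,307), (239,317), (370,286) and (510,314), and pads at (232,189), (288,191), (349,189) and (406,185). The herbs are at (140,192), the left/+y end, and the crock is at (488,175). Next I'll measure these positions.

```bash
cat > h.py <<'E'
import numpy as np,cv2
from rig import ctrl
def ray(c,uv,z):
    p=cv2.undistortPoints(np.array([[uv]],float),c["mtx"],c["dist_coeffs"])[0,0]
    T=c["world_to_cam"];R=T[:3,:3];o=-R.T@T[:3,3];d=R.T@np.array([p[0],p[1],1.])
    return o+d*(z-o[2])/d[2]
def cloud(c,d):
    v,u=np.mgrid[:480,:640]; uv=np.stack([u,v],-1).reshape(-1,1,2).astype(float)
    p=cv2.undistortPoints(uv,c["mtx"],c["dist_coeffs"])[:,0].reshape(480,640,2)
    P=np.concatenate([p*d[...,None],d[...,None]],-1); T=c["world_to_cam"]
    return (P-T[:3,3])@T[:3,:3]
E
python3 - <<'E'
from h import *
f=np.load("pics/top0.npz");p,d=f["p"],f["d"];c=ctrl.get_calibration("top")
W=cloud(c,d)
hsv=cv2.cvtColor(p,cv2.COLOR_RGB2HSV)
for n,(u,v),h in [("1",(137,307),.065),("3",(239,317),.115),("2",(370,286),.09),("4",(510,314),.14)]:
    print(n,hsv[v,u],hsv[v+25,u],W[v,u])
    for nm,m in (("dep",(W[...,2]>h-.01)&(W[...,2]<h+.012)),("col",(hsv[...,0]<14)&(hsv[...,1]>120))):
        m=m.astype(np.uint8); box=np.zeros_like(m);box[v-30:v+31,u-30:u+31]=1
        k,l,s,ce=cv2.connectedComponentsWithStats(m*box)
        if k<2: print(nm,"none");continue
        i=1+np.argmax(s[1:,4]); cs,_=cv2.findContours((l==i).astype(np.uint8),0,1)
        (x,y),r=cv2.minEnclosingCircle(max(cs,key=len)); 
        P=ray(c,ce[i],h); print(nm,ce[i],"diam mm",2*np.sqrt(s[i,4]/np.pi)/506*np.median(d[l==i])*1000,P.round(4),np.median(W[...,2][l==i]))
for n,(u,v) in zip("abcd",[(232,189),(288,191),(349,189),(406,185)]):
    print(n,hsv[v,u],W[v,u], ray(c,(u,v),.021))
for u in (200,318,433): 
    v={200:287,318:283,433:306}[u]; print("small",W[v,u])
# pads: bright vs dark wood
m=(hsv[...,2]>75).astype(np.uint8)
cv2.imwrite("pics/crop.png",cv2.resize(p[140:340,90:560,::-1],None,fx=1.7,fy=1.7,interpolation=2))
E
```

```text
1 [ 14 148 134] [ 17 101 154] [0.43110191 0.29097546 0.06488051]
dep [135.79966611 305.7345576 ] diam mm 44.45726234804539 [0.4331 0.2929 0.065 ] 0.06449648351610861
col [143.53333333 297.26666667] diam mm 7.0458444958314095 [0.4468 0.2809 0.065 ] 0.06419773442209906
3 [ 14 150 134] [ 18 104 154] [0.42172014 0.1207236  0.11684457]
dep [238.34459459 316.46042471] diam mm 55.25209018112677 [0.4223 0.122  0.115 ] 0.11455264741092624
col [254.  312.6] diam mm 6.652133460792582 [0.4283 0.0983 0.115 ] 0.11515729813570907
2 [ 14 147 146] [ 17 103 154] [ 0.46872306 -0.08197009  0.09047029]
dep [369.45861601 285.36635007] diam mm 48.644581886394384 [ 0.4697 -0.0812  0.09  ] 0.08962379031246717
col [378.83333333 290.66666667] diam mm 6.212211863869471 [ 0.4614 -0.0961  0.09  ] 0.08907026678988444
4 [ 14 134 133] [ 17 102 152] [ 0.4305645  -0.28720632  0.13816126]
dep [508.82923192 313.06189411] diam mm 61.97442150185687 [ 0.4321 -0.2847  0.14  ] 0.13948741396299164
col [492.  305.8] diam mm 3.788687415100096 [ 0.4428 -0.2592  0.14  ] 0.1380754000208899
a [ 15 119 109] [0.6301286  0.14827156 0.02139988] [0.63018467 0.1483294  0.021     ]
b [ 16 117 157] [0.62774917 0.05194482 0.02286959] [0.62800669 0.0520086  0.021     ]
c [ 16 113 162] [ 0.63300346 -0.05369862  0.02034848] [ 0.63291005 -0.05364187  0.021     ]
d [ 16 112 168] [ 0.64117581 -0.15306212  0.02161995] [ 0.64127063 -0.15318693  0.021     ]
small [0.46337267 0.19294121 0.05487558]
small [ 0.47104094 -0.00054234  0.04858313]
small [ 0.43004431 -0.20507553  0.00293997]
```

View pics/crop.png

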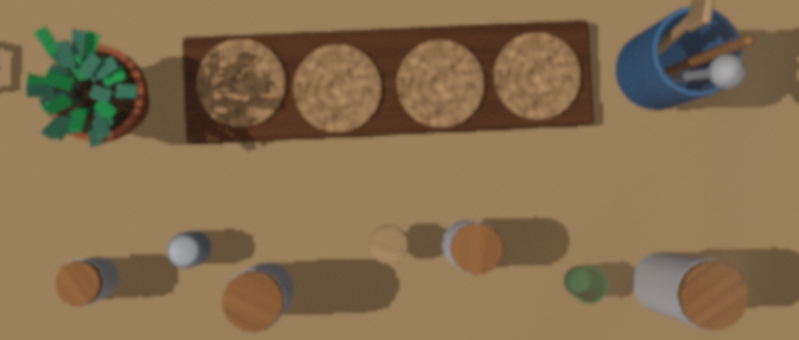

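The crop shows the pads a little staggered, with pad a under the herb's shadow. I'll segment cork against dark wood by hue in both views.

```bash
python3 - <<'E'
from h import *
out={}
for cam in("top","scene"):
    f=np.load(f"pics/{cam}0.npz");p,d=f["p"],f["d"];c=ctrl.get_calibration(cam)
    hsv=cv2.cvtColor(p,cv2.COLOR_RGB2HSV); lab=cv2.cvtColor(p,cv2.COLOR_RGB2LAB)
    # rectify the plane z=.021 : sample world grid
    g=1000 # px/m
    X,Y=np.meshgrid(np.arange(.54,.74,.001),np.arange(.25,-.25,-.001),indexing="ij")
    P=np.stack([X,Y,np.full_like(X,.021)],-1).reshape(-1,3)
    T=c["world_to_cam"]; uv=cv2.projectPoints(P,cv2.Rodrigues(T[:3,:3])[0],T[:3,3],c["mtx"],c["dist_coeffs"])[0].reshape(*X.shape,2).astype(np.float32)
    im=cv2.remap(p,uv[...,0],uv[...,1],cv2.INTER_LINEAR)
    cv2.imwrite(f"pics/rect_{cam}.png",im[:,:,::-1])
    for s in [(.63,.145),(.628,.052),(.633,-.053),(.64,-.153)]:
        i=int((s[0]-.54)*1000); j=int((.25-s[1])*1000)
        sub=im[i-60:i+60,j-52:j+53].astype(np.float32)
        h=cv2.cvtColor(sub.astype(np.uint8),cv2.COLOR_RGB2HSV)
        m=((sub[...,1]/(sub[...,0]+1)>.64)).astype(np.uint8)
        m=cv2.morphologyEx(m,cv2.MORPH_OPEN,np.ones((9,9)))
        n,l,st,ce=cv2.connectedComponentsWithStats(m)
        k=l[60,52]; cs,_=cv2.findContours((l==k).astype(np.uint8),0,1); (x,y),r=cv2.minEnclosingCircle(max(cs,key=len))
        print(cam,"centroid",(.54+(i-60+ce[k][1])/1000).round(4),(.25-(j-52+ce[k][0])/1000).round(4),"diam",2*np.sqrt(st[k,4]/np.pi),"circ",round(.54+(i-60+y)/1000,4),round(.25-(j-52+x)/1000,4),2*r)
a=cv2.imread("pics/rect_top.png");b=cv2.imread("pics/rect_scene.png");cv2.imwrite("pics/rect.png",np.vstack([a,b]))
E
```

```text
top centroid 0.6388 0.1494 diam 101.52904684953896 circ 0.6489 0.145 130.15994262695312
top centroid 0.6184 0.0513 diam 103.26364891459622 circ 0.6082 0.052 132.7403106689453
top centroid 0.6237 -0.0536 diam 104.08036340543188 circ 0.6139 -0.053 133.5062255859375
top centroid 0.6426 -0.1525 diam 94.7368225709421 circ 0.6424 -0.1525 96.2888412475586
scene centroid 0.6219 0.1452 diam 117.47613981308898 circ 0.6192 0.145 144.5167236328125
scene centroid 0.6265 0.0517 diam 126.22221049906824 circ 0.6265 0.052 158.0413360595703
scene centroid 0.6315 -0.053 diam 126.59488990311375 circ 0.6315 -0.053 158.0413360595703
scene centroid 0.6385 -0.153 diam 126.66024736934257 circ 0.6385 -0.153 158.0413360595703
```

View pics/rect.png

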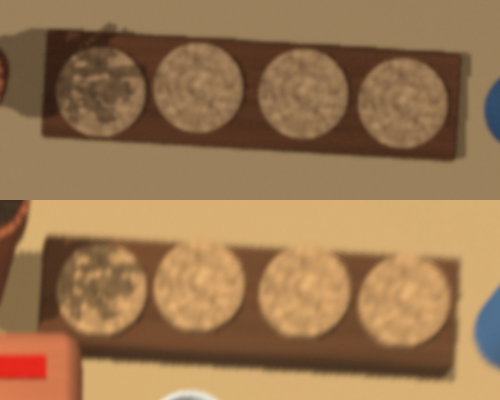

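```bash
python3 - <<'E'
from h import *
from scipy.optimize import least_squares
for cam in("top","scene"):
    im=cv2.imread(f"pics/rect_{cam}.png").astype(np.float32); q=im[...,1]/(im[...,2]+5)+ .002*im[...,1]
    q=cv2.GaussianBlur(q,(0,0),1.5)
    for n,cx,cy in [("a",101,91),("b",198,87),("c",303,93),("d",403,103)]:
        th=np.radians(np.arange(0,360,4)); r=np.arange(38,53)
        for it in range(3):
            xs=(cx+np.outer(np.cos(th),r)).astype(np.float32);ys=(cy+np.outer(np.sin(th),r)).astype(np.float32)
            g=np.diff(cv2.remap(q,xs,ys,1),axis=1); k=g.argmin(1); e=r[k]+.5
            X=cx+e*np.cos(th);Y=cy+e*np.sin(th)
            s=least_squares(lambda v:np.hypot(X-v[0],Y-v[1])-45,[cx,cy],loss="soft_l1",f_scale=1.); cx,cy=s.x
        print(cam,n,round(.54+cy/1000,4),round(.25-cx/1000,4),"med |res|",np.median(abs(s.fun)),"med r",np.median(np.hypot(X-cx,Y-cy)))
E
```

```text
top a 0.6311 0.1497 med |res| 0.5011076970790995 med r 45.49233110424901
top b 0.6276 0.052 med |res| 0.4852324250868847 med r 45.477874680081655
top c 0.6336 -0.0531 med |res| 0.4947562706082991 med r 45.484243074805605
top d 0.6428 -0.1524 med |res| 0.5026789353943677 med r 45.50267893539437
scene a 0.6305 0.1493 med |res| 0.5070010006950554 med r 45.50528265325484
scene b 0.6269 0.0519 med |res| 0.9941372083689899 med r 45.54559606361812
scene c 0.6331 -0.0533 med |res| 1.473408065164488 med r 45.571936756439854
scene d 0.6425 -0.1527 med |res| 1.403834934808465 med r 45.60658560436346
```

Pad centres agree within 1 mm between the two views. Next I'll cross-check the lids from the scene camera, find the tall obstacles, and work out the first move in tool axes.

```bash
cat >> h.py <<'E'
from scipy.spatial.transform import Rotation as Ro
def rel(tx,ty,tz,yaw=np.pi/2,o=None):
    o=o or ctrl.get_obs(); R=Ro.from_euler("xyz",o["ee_rot"])
    d=R.inv().apply(np.array([tx,ty,tz])-o["position"])*1000
    w=np.degrees((R.inv()*Ro.from_euler("xyz",[np.pi,0,yaw])).as_rotvec())
    print("delta",d.round(1),"turn",w.round(2))
E
python3 - <<'E'
from h import *
f=np.load("pics/scene0.npz");c=ctrl.get_calibration("scene");W=cloud(c,f["d"])
for n,x,y,h in [(1,.433,.293,.065),(2,.47,-.081,.09),(3,.422,.122,.115),(4,.432,-.285,.14)]:
    m=(abs(W[...,2]-h)<.004)&(np.hypot(W[...,0]-x,W[...,1]-y)<.045)
    vv,uu=np.nonzero(m); print(n,m.sum(),ray(c,(uu.mean(),vv.mean()),h).round(4))
f=np.load("pics/top0.npz");c=ctrl.get_calibration("top");W2=cloud(c,f["d"])
for nm,sg in(("herb",1),("crock",-1)):
  for WW in (W,W2):
    m=(WW[...,2]>.1)&(WW[...,2]<.25)&(abs(WW[...,0]-.64)<.12)&(sg*WW[...,1]>.17)&(sg*WW[...,1]<.36)
    print(nm,WW[m].min(0).round(3),WW[m].max(0).round(3))
rel(.433,.293,.14)
E
```

```text
1 243 [0.4339 0.2951 0.065 ]
2 245 [ 0.4714 -0.0825  0.09  ]
3 329 [0.4236 0.1236 0.115 ]
4 294 [ 0.4348 -0.2854  0.14  ]
herb [0.557 0.222 0.1  ] [0.657 0.33  0.157]
herb [0.558 0.222 0.1  ] [0.659 0.331 0.157]
crock [ 0.61  -0.322  0.1  ] [ 0.696 -0.238  0.197]
crock [ 0.611 -0.323  0.1  ] [ 0.694 -0.238  0.198]
delta [-259.9 -120.7   64.9] turn [-9.000e-02  4.000e-02  6.388e+01]
```

Request:
drive_tool --deltas '[[[-15,-7,4,0,0,4,94],[-45,-21,11,0,0,11,94],[-80,-37,20,0,0,19,94],[-117,-54,29,0,0,27.5,94],[-154,-72,38,0,0,36,94],[-190,-88,47,0,0,44.5,94],[-222,-103,55,0,0,52.5,94],[-246,-114,61,0,0,60,94],[-260,-120.5,65,0,0,63.9,94],[-260,-120.5,65,0,0,63.9,94]]]'

```text
time: 1.1
position: [0.4341, 0.2919, 0.1395]
ee_rot: [-3.14, 0.001, 1.568]
force: [-0.7, 0.3, 0.6]
grip_width: 0.0939
```

```bash
python3 - <<'E'
from h import *
print(ctrl.get_obs()["position"],ctrl.get_obs()["ee_rot"]); rel(.4335,.294,.019)
c=ctrl.get_calibration("wrist");p,d=ctrl.read_camera("wrist");cv2.imwrite("pics/w1.png",p[:,:,::-1])
W=cloud(c,d); m=(abs(W[...,2]-.065)<.004)&(np.hypot(W[...,0]-.433,W[...,1]-.293)<.045)
vv,uu=np.nonzero(m);print(m.sum(),uu.mean(),vv.mean(),ray(c,(uu.mean(),vv.mean()),.065))
E
```

```text
[0.43408584 0.29193776 0.13950467] [-3.14010620e+00  1.28880049e-03  1.56779469e+00]
delta [  2.2  -0.4 120.5] turn [-0.09  0.07 -0.17]
3181 319.5004715498271 246.81672430053442 [0.43019126 0.29579458 0.065     ]
```

View pics/w1.png

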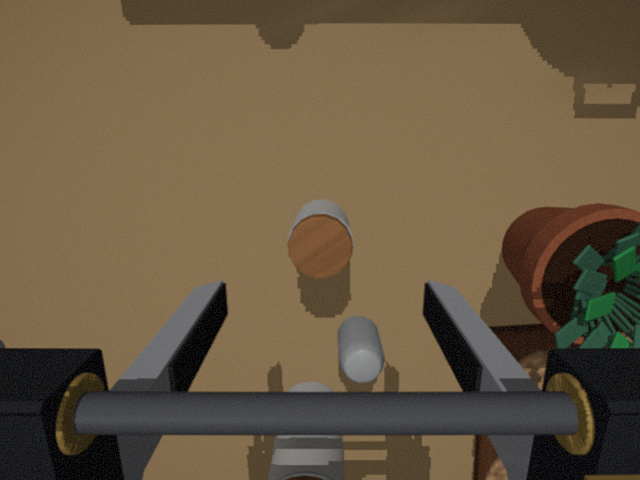

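The wrist view shows the canister_1 lid at (320,247), close to midway between the fingers at about x = 327. Nothing is under the fingers, so I'll go down and grip.

Request:
drive_tool --deltas '[[[1,-0.5,6,0,0,0,94],[2,-1,20,0,0,0,94],[2.5,-1,42,0,0,0,94],[2.5,-1,66,0,0,0,94],[2.5,-1,90,0,0,0,94],[2.5,-1,108,0,0,0,94],[2.5,-1,117,0,0,0,94],[2.5,-1,120,0,0,0,94],[2.5,-1,120,0,0,0,94],[2.5,-1,120,0,0,0,60]]]'

```text
time: 2.15
position: [0.4332, 0.2968, 0.0213]
ee_rot: [3.14, -0.001, 1.571]
force: [-0.1, 0.3, 0.2]
grip_width: 0.0889
```

Request:
drive_tool --deltas '[[[0,0,0,0,0,0,50],[0,0,0,0,0,0,40],[0,0,0,0,0,0,30],[0,0,0,0,0,0,30],[0,0,0,0,0,0,30],[0,0,0,0,0,0,30],[0,0,0,0,0,0,30],[0,0,0,0,0,0,30],[0,0,0,0,0,0,30],[0,0,0,0,0,0,30]]]'

```text
time: 3.15
position: [0.4323, 0.2961, 0.0205]
ee_rot: [-3.141, 0.0, 1.57]
force: [-0.6, -0.1, 1.1]
grip_width: 0.0436
```

```bash
python3 - <<'E'
from h import *
o=ctrl.get_obs();print(o["position"],o["ee_rot"],o["grip_width"]); rel(.6427,-.1525,.20)
E
```

```text
[0.43233834 0.29610142 0.02047872] [-3.14120857e+00  8.85761679e-05  1.57048856e+00] 0.04359890909391209
delta [-448.6  210.4 -179.6] turn [-0.02  0.01 -0.02]
```

Request:
drive_tool --deltas '[[[0,0,-4,0,0,0,30],[0,0,-16,0,0,0,30],[0,0,-36,0,0,0,30],[0,0,-60,0,0,0,30],[-4,2,-84,0,0,0,30],[-16,8,-104,0,0,0,30],[-38,18,-116,0,0,0,30],[-70,33,-120,0,0,0,30],[-108,50,-120,0,0,0,30],[-148,69,-120,0,0,0,30]]]'

```text
time: 4.15
position: [0.5022, 0.1473, 0.1419]
ee_rot: [3.139, -0.001, 1.572]
force: [0.6, -0.2, -1.4]
grip_width: 0.0435
```

Request:
drive_tool --deltas '[[[-40,19,0,0,0,0,30],[-80,38,0,0,0,0,30],[-120,57,0,0,0,0,30],[-160,76,0,0,0,0,30],[-198,94,0,0,0,0,30],[-234,110,0,0,0,0,30],[-264,125,0,0,0,0,30],[-286,135,0,0,0,0,30],[-298,141,0,0,0,0,30],[-300,142,0,0,0,0,30]]]'

```text
time: 5.15
position: [0.6439, -0.1531, 0.1406]
ee_rot: [3.141, 0.0, 1.569]
force: [-0.5, 0.4, -0.5]
grip_width: 0.0436
```

```bash
python3 - <<'E'
from h import *
p,d=ctrl.read_camera("top");c=ctrl.get_calibration("top")
pw,_=ctrl.read_camera("wrist"); cv2.imwrite("pics/s2.png",np.hstack([cv2.resize(x,(400,300)) for x in (p,pw)])[:,:,::-1])
o=ctrl.get_obs();print(o["position"],o["ee_rot"],o["grip_width"],o["time"],o["force"]); rel(.6427,-.1525,.0415)
E
```

```text
[ 0.64305325 -0.15118718  0.14054944] [-3.14106409e+00 -9.12469979e-04  1.57053608e+00] 0.04367825850904638 5.25 [-0.9147803   0.09555402 -1.66400627]
delta [-1.4 -0.3 99. ] turn [-0.03 -0.05 -0.01]
```

View pics/s2.png

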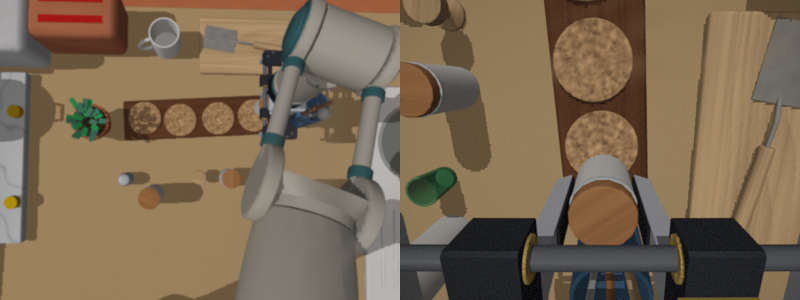

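Canister_1 is held square over pad d. Since I lifted exactly 120, the base should reach the cork after going down 99.

Request:
drive_tool --deltas '[[[0,0,5,0,0,0,30],[0,0,18,0,0,0,30],[0,0,36,0,0,0,30],[0,0,56,0,0,0,30],[0,0,74,0,0,0,30],[0,0,87,0,0,0,30],[0,0,94,0,0,0,30],[0,0,97,0,0,0,30],[0,0,98,0,0,0,30],[0,0,98,0,0,0,30]]]'

```text
time: 6.25
position: [0.6439, -0.152, 0.0431]
ee_rot: [3.14, 0.0, 1.571]
force: [0.8, 0.4, -1.8]
grip_width: 0.0438
```

Request:
drive_tool --deltas '[[[0,0,0.4,0,0,0,30],[0,0,0.8,0,0,0,30],[0,0,1.2,0,0,0,30],[0,0,1.2,0,0,0,30],[0,0,1.2,0,0,0,44],[0,0,1.2,0,0,0,48],[0,0,1.2,0,0,0,54],[0,0,1.2,0,0,0,62],[0,0,1.2,0,0,0,74],[0,0,1.2,0,0,0,80]]]'

```text
time: 7.25
position: [0.6434, -0.1519, 0.0413]
ee_rot: [3.142, -0.0, 1.571]
force: [-0.6, 0.2, -1.0]
grip_width: 0.0747
```

```bash
python3 - <<'E'
from h import *
pw,_=ctrl.read_camera("wrist"); cv2.imwrite("pics/s3.png",pw[:,:,::-1])
o=ctrl.get_obs();print(o["position"],o["ee_rot"],o["grip_width"],o["time"],o["force"]); rel(.471,-.082,.13)
E
```

```text
[ 0.64342567 -0.15184704  0.04123601] [ 3.14158402e+00 -1.10366263e-04  1.57052206e+00] 0.07807261273409646 7.3 [-0.97896961  0.53508595 -0.31578854]
delta [  69.8 -172.4  -88.8] turn [ 0.   -0.01 -0.02]
```

View pics/s3.png

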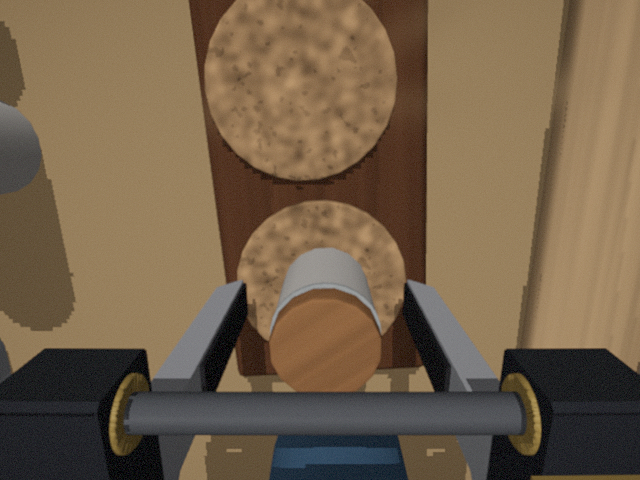

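Canister_1 stands upright on pad d, with the fingers clear on both sides. I'll go up and across to canister_2.

Request:
drive_tool --deltas '[[[0,0,-5,0,0,0,94],[0,0,-20,0,0,0,94],[0,0,-42,0,0,0,94],[0,0,-64,0,0,0,94],[6,-14,-80,0,0,0,94],[20,-49,-88,0,0,0,94],[38,-94,-89,0,0,0,94],[55,-136,-89,0,0,0,94],[67,-165,-89,0,0,0,94],[70,-173,-89,0,0,0,94]]]'

```text
time: 8.3
position: [0.4668, -0.0803, 0.1307]
ee_rot: [-3.14, -0.001, 1.571]
force: [0.5, -0.6, -0.0]
grip_width: 0.0937
```

```bash
python3 - <<'E'
from h import *
c=ctrl.get_calibration("wrist");pw,d=ctrl.read_camera("wrist"); cv2.imwrite("pics/s4.png",pw[:,:,::-1])
W=cloud(c,d); m=(abs(W[...,2]-.09)<.004)&(np.hypot(W[...,0]-.47,W[...,1]+.082)<.045)
vv,uu=np.nonzero(m);print(m.sum(),uu.mean(),vv.mean(),ray(c,(uu.mean(),vv.mean()),.09))
o=ctrl.get_obs();print(o["position"],o["ee_rot"],o["grip_width"],o["time"],o["force"]); rel(.47,-.082,.036)
E
```

```text
5243 325.8407400343315 270.59450696166317 [ 0.46701288 -0.08055382  0.09      ]
[ 0.46783127 -0.08067911  0.13090031] [-3.14103790e+00 -3.39155383e-04  1.57106320e+00] 0.0939819562964208 8.35 [-0.95685571  0.85080386 -0.48237473]
delta [-1.4  2.2 94.9] turn [-0.03 -0.02  0.02]
```

View pics/s4.png

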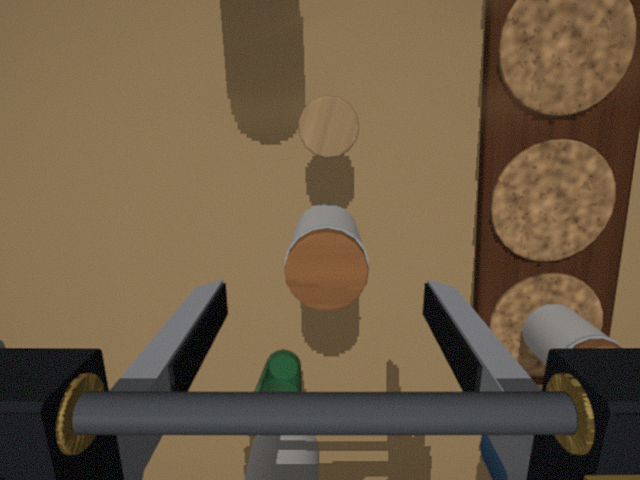

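The canister_2 lid is at (326,270), centred between the fingers. Going down.

Request:
drive_tool --deltas '[[[0,0.5,5,0,0,0,94],[-0.5,1,18,0,0,0,94],[-0.5,1,36,0,0,0,94],[-0.5,1,56,0,0,0,94],[-0.5,1,74,0,0,0,94],[-0.5,1,87,0,0,0,94],[-0.5,1,93,0,0,0,94],[-0.5,1,95,0,0,0,94],[-0.5,1,95,0,0,0,94],[-0.5,1,95,0,0,0,60]]]'

```text
time: 9.35
position: [0.4724, -0.0827, 0.0357]
ee_rot: [3.14, 0.0, 1.57]
force: [-0.3, 0.8, 0.0]
grip_width: 0.089
```

Request:
drive_tool --deltas '[[[0,0,0,0,0,0,50],[0,0,0,0,0,0,40],[0,0,0,0,0,0,36],[0,0,0,0,0,0,36],[0,0,0,0,0,0,36],[0,0,0,0,0,0,36],[0,0,0,0,0,0,36],[0,0,0,0,0,0,36],[0,0,0,0,0,0,36],[0,0,0,0,0,0,36]]]'

```text
time: 10.35
position: [0.4709, -0.0822, 0.0353]
ee_rot: [-3.141, -0.0, 1.571]
force: [-3.5, 0.2, 5.6]
grip_width: 0.0497
```

```bash
python3 - <<'E'
from h import *
o=ctrl.get_obs();print(o["position"],o["ee_rot"],o["grip_width"],o["time"],o["force"]); rel(.633,-.053,.057)
E
```

```text
[ 0.47087387 -0.08219071  0.03528755] [-3.14055984e+00 -2.99584863e-04  1.57060322e+00] 0.04965181622320602 10.35 [-3.54983846  0.22012672  5.64528362]
delta [ 29.2 162.1 -21.9] turn [-0.06 -0.02 -0.01]
```

Request:
drive_tool --deltas '[[[0,0,-3,0,0,0,36],[0,0,-12,0,0,0,36],[0,0,-28,0,0,0,36],[0,2,-44,0,0,0,36],[3,15,-56,0,0,0,36],[9,48,-60,0,0,0,36],[16,88,-60,0,0,0,36],[23,126,-60,0,0,0,36],[28,153,-60,0,0,0,36],[29,162,-60,0,0,0,36]]]'

```text
time: 11.35
position: [0.637, -0.0529, 0.0954]
ee_rot: [3.138, 0.0, 1.572]
force: [-0.6, 0.9, -1.4]
grip_width: 0.0494
```

Request:
drive_tool --deltas '[[[0,0,0,0,0,0,36],[0,0,3,0,0,0,36],[0,0,10,0,0,0,36],[0,0,19,0,0,0,36],[0,0,27,0,0,0,36],[0,0,33,0,0,0,36],[0,0,36,0,0,0,36],[0,0,37,0,0,0,36],[0,0,37.5,0,0,0,36],[0,0,37.5,0,0,0,36]]]'

```text
time: 12.35
position: [0.6337, -0.0534, 0.058]
ee_rot: [3.141, 0.0, 1.571]
force: [-0.3, -0.0, -1.6]
grip_width: 0.0499
```

```bash
python3 - <<'E'
from h import *
pw,_=ctrl.read_camera("wrist"); cv2.imwrite("pics/s5.png",pw[:,:,::-1])
o=ctrl.get_obs();print(o["position"],o["ee_rot"],o["grip_width"],o["time"],o["force"]); rel(.633,-.053,.0565)
E
```

```text
[ 0.63373934 -0.05339896  0.05807609] [3.14086160e+00 6.32726572e-05 1.57058863e+00] 0.049758648571486215 12.4 [ 1.3965966   0.32850494 -1.08644003]
delta [ 0.4 -0.7  1.6] turn [ 0.04  0.   -0.01]
```

View pics/s5.png

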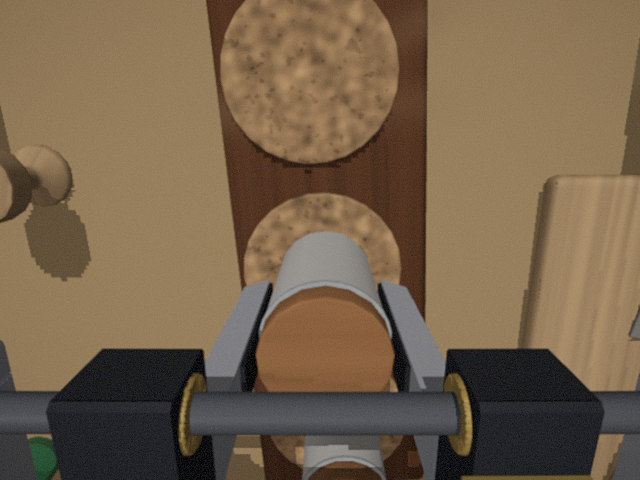

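Canister_2 is over pad c. I'll lower it the last 1.6 mm and release.

Request:
drive_tool --deltas '[[[0,0,0.5,0,0,0,36],[0,0,1.0,0,0,0,36],[0,0,1.6,0,0,0,36],[0,0,1.6,0,0,0,36],[0,0,1.6,0,0,0,50],[0,0,1.6,0,0,0,54],[0,0,1.6,0,0,0,60],[0,0,1.6,0,0,0,68],[0,0,1.6,0,0,0,78],[0,0,1.6,0,0,0,88]]]'

```text
time: 13.4
position: [0.6335, -0.0534, 0.0562]
ee_rot: [3.141, -0.0, 1.571]
force: [1.6, -0.3, -0.5]
grip_width: 0.0806
```

```bash
python3 - <<'E'
from h import *
o=ctrl.get_obs();print(o["position"],o["ee_rot"],o["grip_width"],o["time"],o["force"]); rel(.4225,.1225,.16)
E
```

```text
[ 0.63348543 -0.05336444  0.05620113] [ 3.14147009e+00 -8.01813351e-05  1.57052764e+00] 0.08055253644150967 13.4 [ 1.58507569 -0.2967826  -0.48911948]
delta [ 175.8 -211.  -103.8] turn [ 0.01 -0.   -0.02]
```

Request:
drive_tool --deltas '[[[0,0,-5,0,0,0,94],[0,0,-20,0,0,0,94],[0,0,-42,0,0,0,94],[0,0,-66,0,0,0,94],[8,-9,-86,0,0,0,94],[28,-34,-99,0,0,0,94],[56,-67,-104,0,0,0,94],[87,-104,-104,0,0,0,94],[118,-141,-104,0,0,0,94],[145,-174,-104,0,0,0,94]]]'

```text
time: 14.4
position: [0.4576, 0.0928, 0.1607]
ee_rot: [3.141, -0.001, 1.57]
force: [-0.3, -0.1, 0.4]
grip_width: 0.094
```

Request:
drive_tool --deltas '[[[19,-23,0,0,0,0,94],[28,-34,0,0,0,0,94],[31,-37,0,0,0,0,94],[31,-37,0,0,0,0,94],[31,-37,0,0,0,0,94],[31,-37,0,0,0,0,94],[31,-37,0,0,0,0,94],[31,-37,0,0,0,0,94],[31,-37,0,0,0,0,94],[31,-37,0,0,0,0,94]]]'

```text
time: 15.4
position: [0.4226, 0.1226, 0.1601]
ee_rot: [-3.142, -0.0, 1.57]
force: [-0.2, -0.1, 0.6]
grip_width: 0.0942
```

```bash
python3 - <<'E'
from h import *
c=ctrl.get_calibration("wrist");pw,d=ctrl.read_camera("wrist"); cv2.imwrite("pics/s6.png",pw[:,:,::-1])
W=cloud(c,d); m=(abs(W[...,2]-.115)<.004)&(np.hypot(W[...,0]-.4225,W[...,1]-.1225)<.045)
vv,uu=np.nonzero(m);print(m.sum(),uu.mean(),vv.mean(),ray(c,(uu.mean(),vv.mean()),.115))
o=ctrl.get_obs();print(o["position"],o["ee_rot"],o["grip_width"],o["time"],o["force"]); rel(.4225,.1225,.051)
E
```

```text
6434 320.3094497979484 264.8798570096363 [0.41958381 0.12421325 0.115     ]
[0.42252846 0.12259877 0.16013201] [-3.14155849e+00 -2.85319160e-05  1.57039992e+00] 0.09381615638603986 15.45 [-0.40256469 -0.45517355  0.5094354 ]
delta [-1.000e-01 -0.000e+00  1.091e+02] turn [-0.   -0.   -0.02]
```

View pics/s6.png

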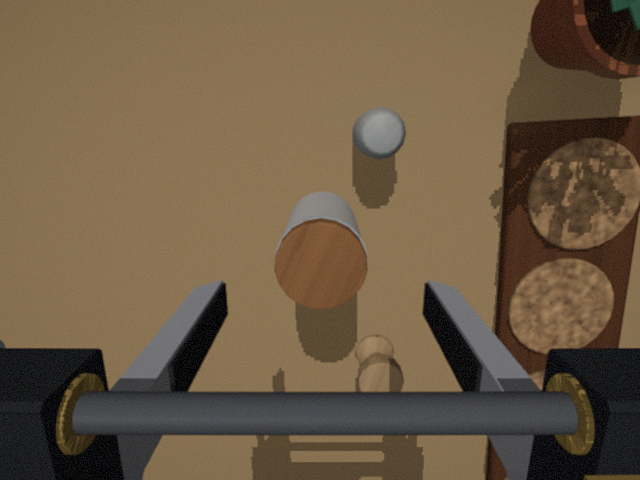

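The canister_3 lid is at (320,265), centred to within about 2 mm, and the shaker at (380,133) is clear of both fingers.

Request:
drive_tool --deltas '[[[0,-0.5,5,0,0,0,94],[0.5,-1,19,0,0,0,94],[0.5,-1,39,0,0,0,94],[0.5,-1,62,0,0,0,94],[0.5,-1,83,0,0,0,94],[0.5,-1,99,0,0,0,94],[0.5,-1,107,0,0,0,94],[0.5,-1,109,0,0,0,94],[0.5,-1,109,0,0,0,94],[0.5,-1,109,0,0,0,65]]]'

```text
time: 16.45
position: [0.4222, 0.1233, 0.0518]
ee_rot: [3.14, -0.0, 1.571]
force: [-0.4, 0.1, 0.1]
grip_width: 0.0889
```

Request:
drive_tool --deltas '[[[0,0,0,0,0,0,55],[0,0,0,0,0,0,45],[0,0,0,0,0,0,42],[0,0,0,0,0,0,42],[0,0,0,0,0,0,42],[0,0,0,0,0,0,42],[0,0,0,0,0,0,42],[0,0,0,0,0,0,42],[0,0,0,0,0,0,42],[0,0,0,0,0,0,42]]]'

```text
time: 17.45
position: [0.4212, 0.1232, 0.0513]
ee_rot: [-3.141, -0.0, 1.57]
force: [-2.4, 0.2, 4.5]
grip_width: 0.0555
```

```bash
python3 - <<'E'
from h import *
o=ctrl.get_obs();print(o["position"],o["ee_rot"],o["grip_width"],o["time"],o["force"]); rel(.6273,.052,.072)
E
```

```text
[0.4211692  0.12318042 0.05127279] [-3.14104292e+00 -4.98032159e-05  1.57047278e+00] 0.05552055133267478 17.45 [-2.38945124  0.235928    4.48244496]
delta [-71.1 206.1 -20.8] turn [-0.03 -0.   -0.02]
```

Request:
drive_tool --deltas '[[[0,0,-3,0,0,0,42],[0,0,-13,0,0,0,42],[0,0,-30,0,0,0,42],[0,0,-50,0,0,0,42],[-3,8,-66,0,0,0,42],[-11,32,-77,0,0,0,42],[-24,70,-80,0,0,0,42],[-40,115,-80,0,0,0,42],[-54,157,-80,0,0,0,42],[-65,188,-80,0,0,0,42]]]'

```text
time: 18.45
position: [0.6127, 0.057, 0.1315]
ee_rot: [3.139, 0.0, 1.57]
force: [0.1, 0.5, -2.1]
grip_width: 0.0557
```

Request:
drive_tool --deltas '[[[-5,14,0,0,0,0,42],[-6,18,0,0,0,0,42],[-6,18,5,0,0,0,42],[-6,18,16,0,0,0,42],[-6,18,30,0,0,0,42],[-6,18,43,0,0,0,42],[-6,18,52,0,0,0,42],[-6,18,56,0,0,0,42],[-6,18,57.5,0,0,0,42],[-6,18,57.5,0,0,0,42]]]'

```text
time: 19.45
position: [0.6276, 0.0522, 0.0738]
ee_rot: [3.141, -0.0, 1.571]
force: [-1.0, 0.5, -2.1]
grip_width: 0.0558
```

```bash
python3 - <<'E'
from h import *
pw,_=ctrl.read_camera("wrist"); cv2.imwrite("pics/s7.png",pw[:,:,::-1])
o=ctrl.get_obs();print(o["position"],o["ee_rot"],o["grip_width"],o["time"],o["force"]); rel(.6273,.052,.072)
E
```

```text
[0.6278684  0.05215104 0.07405337] [ 3.14069410e+00 -6.82179594e-05  1.57056207e+00] 0.05549620926118112 19.5 [-0.67995966 -0.2583906  -2.1439307 ]
delta [-0.2 -0.6  2.1] turn [ 0.05 -0.   -0.01]
```

View pics/s7.png

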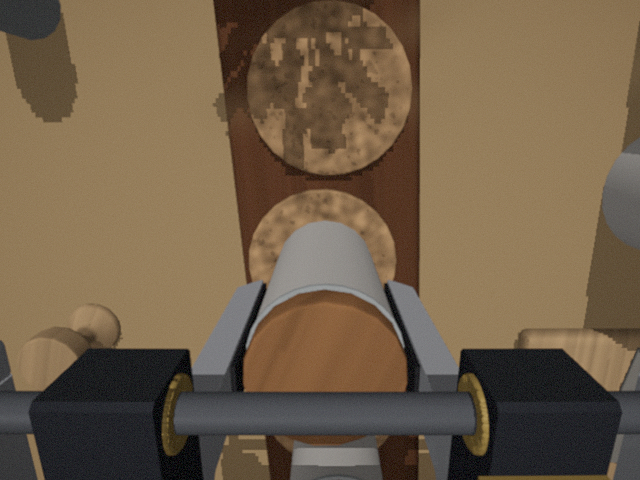

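Canister_3 is over pad b. I'll lower it the last 1.7 mm and release.

Request:
drive_tool --deltas '[[[0,0,0.5,0,0,0,42],[0,0,1.0,0,0,0,42],[0,0,1.7,0,0,0,42],[0,0,1.7,0,0,0,42],[0,0,1.7,0,0,0,56],[0,0,1.7,0,0,0,60],[0,0,1.7,0,0,0,66],[0,0,1.7,0,0,0,74],[0,0,1.7,0,0,0,84],[0,0,1.7,0,0,0,92]]]'

```text
time: 20.5
position: [0.6275, 0.0521, 0.072]
ee_rot: [3.141, -0.0, 1.571]
force: [0.5, 0.5, -0.1]
grip_width: 0.0867
```

```bash
python3 - <<'E'
from h import *
o=ctrl.get_obs();print(o["position"],o["ee_rot"],o["grip_width"],o["time"],o["force"]); rel(.4325,-.285,.19)
E
```

```text
[0.62751207 0.05213588 0.0720051 ] [ 3.14147053e+00 -6.25719922e-05  1.57056407e+00] 0.08671499168569012 20.5 [ 0.51317516  0.51376247 -0.12103354]
delta [-337.2 -194.9 -118. ] turn [ 0.01 -0.   -0.01]
```

Request:
drive_tool --deltas '[[[0,0,-5,0,0,0,94],[0,0,-20,0,0,0,94],[0,0,-42,0,0,0,94],[0,0,-66,0,0,0,94],[0,0,-89,0,0,0,94],[-8,-5,-106,0,0,0,94],[-30,-17,-116,0,0,0,94],[-63,-36,-118,0,0,0,94],[-100,-58,-118,0,0,0,94],[-138,-80,-118,0,0,0,94]]]'

```text
time: 21.5
position: [0.5468, -0.0868, 0.1906]
ee_rot: [3.14, 0.0, 1.572]
force: [0.6, 0.2, 0.4]
grip_width: 0.0939
```

Request:
drive_tool --deltas '[[[-38,-22,0,0,0,0,94],[-76,-44,0,0,0,0,94],[-113,-65,0,0,0,0,94],[-146,-84,0,0,0,0,94],[-172,-99,0,0,0,0,94],[-190,-110,0,0,0,0,94],[-198,-114,0,0,0,0,94],[-199,-115,0,0,0,0,94],[-199,-115,0,0,0,0,94],[-199,-115,0,0,0,0,94]]]'

```text
time: 22.5
position: [0.4329, -0.2838, 0.19]
ee_rot: [3.141, -0.001, 1.572]
force: [1.1, 0.3, -0.6]
grip_width: 0.0942
```

```bash
python3 - <<'E'
from h import *
c=ctrl.get_calibration("wrist");pw,d=ctrl.read_camera("wrist"); cv2.imwrite("pics/s8.png",pw[:,:,::-1])
W=cloud(c,d); m=(abs(W[...,2]-.14)<.004)&(np.hypot(W[...,0]-.4325,W[...,1]+.285)<.045)
vv,uu=np.nonzero(m);print(m.sum(),uu.mean(),vv.mean(),ray(c,(uu.mean(),vv.mean()),.14))
o=ctrl.get_obs();print(o["position"],o["ee_rot"],o["grip_width"],o["time"],o["force"]); rel(.4325,-.285,.071)
E
```

```text
7554 319.48530579825257 266.8978024887477 [ 0.42938964 -0.28515212  0.14      ]
[ 0.43293208 -0.28384351  0.18995675] [ 3.14133408e+00 -4.78521891e-04  1.57192384e+00] 0.09374401723432726 22.55 [-1.09179784 -0.07541185 -0.04275358]
delta [ -1.2  -0.5 119. ] turn [ 0.01 -0.03  0.06]
```

View pics/s8.png

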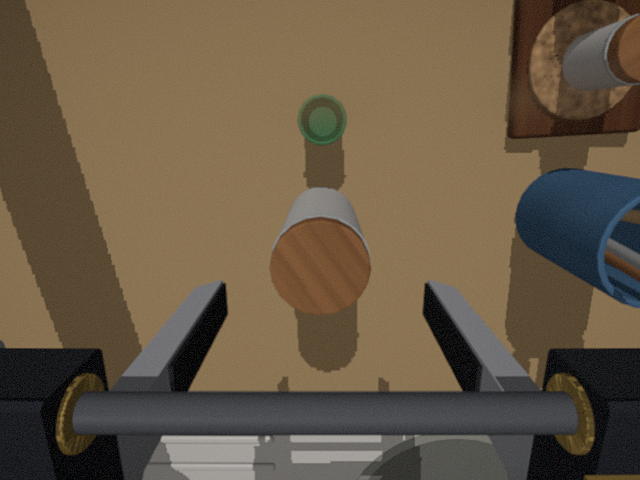

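The canister_4 lid is at (320,267), centred to within 2–3 mm. Nothing is under the fingers.

Request:
drive_tool --deltas '[[[0,-0.5,5,0,0,0,94],[-1,-1.5,19,0,0,0,94],[-1,-1.5,41,0,0,0,94],[-1,-1.5,65,0,0,0,94],[-1,-1.5,88,0,0,0,94],[-1,-1.5,106,0,0,0,94],[-1,-1.5,116,0,0,0,94],[-1,-1.5,119,0,0,0,94],[-1,-1.5,119,0,0,0,94],[-1,-1.5,119,0,0,0,70]]]'

```text
time: 23.55
position: [0.4316, -0.2862, 0.0717]
ee_rot: [3.14, 0.001, 1.571]
force: [0.0, -0.1, 0.3]
grip_width: 0.0887
```

Request:
drive_tool --deltas '[[[0,0,0,0,0,0,60],[0,0,0,0,0,0,50],[0,0,0,0,0,0,46],[0,0,0,0,0,0,46],[0,0,0,0,0,0,46],[0,0,0,0,0,0,46],[0,0,0,0,0,0,46],[0,0,0,0,0,0,46],[0,0,0,0,0,0,46],[0,0,0,0,0,0,46]]]'

```text
time: 24.55
position: [0.4307, -0.2859, 0.0712]
ee_rot: [-3.141, 0.0, 1.571]
force: [-2.2, 0.4, 5.2]
grip_width: 0.0618
```

```bash
python3 - <<'E'
from h import *
o=ctrl.get_obs();print(o["position"],o["ee_rot"],o["grip_width"],o["time"],o["force"]); rel(.631,.1495,.092)
E
```

```text
[ 0.43066217 -0.2859273   0.07123142] [-3.14127372e+00  1.87260374e-04  1.57067974e+00] 0.06183546318686601 24.55 [-2.23925567  0.42535255  5.16901585]
delta [435.4 200.3 -20.9] turn [-0.02  0.01 -0.01]
```

The straight line to pad a would pass close to canister_3. I'll go along y in front of the row first, base 90 mm up, then ahead in x.

Request:
drive_tool --deltas '[[[0,0,-3,0,0,0,46],[0,0,-12,0,0,0,46],[0,0,-28,0,0,0,46],[0,0,-48,0,0,0,46],[2,0,-66,0,0,0,46],[12,0,-80,0,0,0,46],[30,0,-88,0,0,0,46],[56,0,-90,0,0,0,46],[90,0,-90,0,0,0,46],[128,0,-90,0,0,0,46]]]'

```text
time: 25.55
position: [0.4304, -0.1559, 0.1606]
ee_rot: [-3.141, -0.001, 1.569]
force: [1.2, -0.1, -3.1]
grip_width: 0.0617
```

Request:
drive_tool --deltas '[[[40,0,0,0,0,0,46],[80,0,0,0,0,0,46],[120,0,0,0,0,0,46],[160,0,0,0,0,0,46],[198,1,0,0,0,0,46],[234,4,0,0,0,0,46],[264,12,0,0,0,0,46],[288,26,0,0,0,0,46],[302,46,0,0,0,0,46],[307,72,0,0,0,0,46]]]'

```text
time: 26.55
position: [0.5012, 0.152, 0.1605]
ee_rot: [-3.139, -0.001, 1.573]
force: [-0.2, -0.5, -4.0]
grip_width: 0.0618
```

Request:
drive_tool --deltas '[[[0,30,0,0,0,0,46],[0,62,0,0,0,0,46],[0,90,0,0,0,0,46],[0,111,0,0,0,0,46],[0,123,0,0,0,0,46],[0,128,0,0,0,0,46],[0,128,0,0,0,0,46],[0,128,0,0,0,0,46],[0,128,0,0,0,0,46],[0,128,0,0,0,0,46]]]'

```text
time: 27.55
position: [0.6302, 0.1492, 0.1613]
ee_rot: [-3.142, -0.0, 1.571]
force: [-0.2, -0.1, -3.9]
grip_width: 0.0617
```

```bash
python3 - <<'E'
from h import *
pw,_=ctrl.read_camera("wrist"); cv2.imwrite("pics/s9.png",pw[:,:,::-1])
o=ctrl.get_obs();print(o["position"],o["ee_rot"],o["grip_width"],o["time"],o["force"]); rel(.631,.1495,.092)
E
```

```text
[0.63045166 0.14919217 0.16134824] [ 3.14143083e+00 -1.38489683e-04  1.57062652e+00] 0.061838028257975367 27.6 [ 0.98140402  0.08994298 -3.6365234 ]
delta [ 0.3  0.5 69.3] turn [ 0.01 -0.01 -0.01]
```

View pics/s9.png

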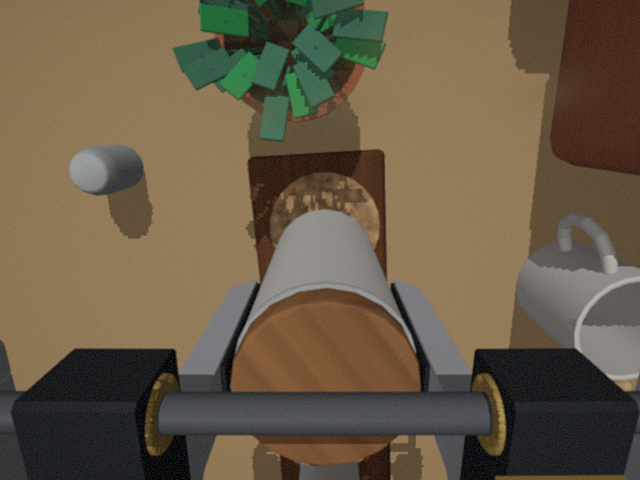

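Canister_4 is over pad a. The leaf tip at (273,138) is ahead of the canister and clear of it. Going down 69 in all, the last part slowly.

Request:
drive_tool --deltas '[[[0,0.3,4,0,0,0,46],[0,0.5,13,0,0,0,46],[0,0.5,26,0,0,0,46],[0,0.5,40,0,0,0,46],[0,0.5,52,0,0,0,46],[0,0.5,60,0,0,0,46],[0,0.5,65,0,0,0,46],[0,0.5,67,0,0,0,46],[0,0.5,67.5,0,0,0,46],[0,0.5,67.5,0,0,0,46]]]'

```text
time: 28.6
position: [0.6319, 0.1492, 0.094]
ee_rot: [3.141, -0.0, 1.571]
force: [0.5, -0.5, -4.4]
grip_width: 0.0619
```

Request:
drive_tool --deltas '[[[0,0,0.5,0,0,0,46],[0,0,1.0,0,0,0,46],[0,0,1.7,0,0,0,46],[0,0,1.7,0,0,0,46],[0,0,1.7,0,0,0,62],[0,0,1.7,0,0,0,66],[0,0,1.7,0,0,0,72],[0,0,1.7,0,0,0,80],[0,0,1.7,0,0,0,90],[0,0,1.7,0,0,0,94]]]'

```text
time: 29.6
position: [0.6316, 0.1491, 0.0919]
ee_rot: [3.141, -0.0, 1.571]
force: [-1.3, 0.3, 0.0]
grip_width: 0.0919
```

Request:
drive_tool --deltas '[[[0,0,-5,0,0,0,94],[0,0,-18,0,0,0,94],[0,0,-38,0,0,0,94],[0,0,-62,0,0,0,94],[0,0,-86,0,0,0,94],[0,-10,-106,0,0,0,94],[0,-34,-116,0,0,0,94],[0,-68,-118,0,0,0,94],[0,-106,-118,0,0,0,94],[0,-146,-118,0,0,0,94]]]'

```text
time: 30.6
position: [0.4848, 0.1492, 0.211]
ee_rot: [3.139, -0.001, 1.57]
force: [-0.9, -0.4, 0.8]
grip_width: 0.0942
```

Request:
drive_tool --deltas '[[[20,-38,0,0,0,0,94],[50,-76,0,0,0,0,94],[84,-108,0,0,0,0,94],[118,-134,0,0,0,0,94],[150,-152,0,0,0,0,94],[178,-164,0,0,0,0,94],[198,-170,0,0,0,0,94],[208,-170,0,0,0,0,94],[210,-170,0,0,0,0,94],[210,-170,0,0,0,0,94]]]'

```text
time: 31.6
position: [0.3161, 0.3589, 0.2101]
ee_rot: [3.141, 0.0, 1.57]
force: [1.1, 0.1, 0.7]
grip_width: 0.094
```

```bash
python3 - <<'E'
from h import *
pads={4:(.631,.1495),3:(.6273,.052),2:(.633,-.053),1:(.6427,-.1525)}; H={1:.065,2:.09,3:.115,4:.14}
ims=[]
for cam in("top","scene"):
    p,d=ctrl.read_camera(cam);c=ctrl.get_calibration(cam);W=cloud(c,d);ims.append(cv2.resize(p,(400,300)))
    for n,(x,y) in pads.items():
        z=H[n]+.021;m=(abs(W[...,2]-z)<(.009 if cam=="top" else .004))&(np.hypot(W[...,0]-x,W[...,1]-y)<.045)
        vv,uu=np.nonzero(m); P=ray(c,(uu.mean(),vv.mean()),z); print(cam,n,m.sum(),"z",np.median(W[...,2][m]).round(4),"err mm",((P[:2]-[x,y])*1000).round(1))
cv2.imwrite("pics/s10.png",np.hstack(ims)[:,:,::-1])
o=ctrl.get_obs();print(o["position"],o["time"],o["force"])
E
```

```text
top 4 1410 z 0.1609 err mm [ 1.2 -2. ]
top 3 1045 z 0.1359 err mm [ 1.4 -0.5]
top 2 773 z 0.1108 err mm [1.5 0.3]
top 1 565 z 0.0858 err mm [1.9 0.4]
scene 4 668 z 0.1619 err mm [ 3.8 -1. ]
scene 3 476 z 0.1368 err mm [ 4.  -0.6]
scene 2 357 z 0.1118 err mm [ 3.9 -0.1]
scene 1 257 z 0.087 err mm [ 4.1 -0.6]
[0.31598922 0.35831535 0.209855  ] 31.7 [ 1.17026508 -0.28568301  0.70113279]
```

View pics/s10.png

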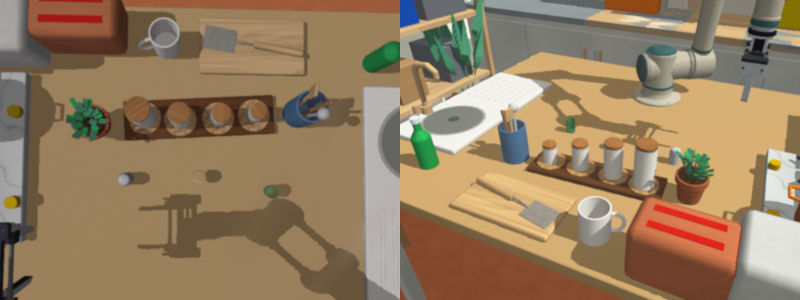

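```bash
python3 -c "
from rig import ctrl
print(ctrl.finish_job())"
```

```text
the job is handed in; nothing more can be done
None
```

All four canisters are standing on the stand in height order, and I've handed the job in. From the herbs to the crock they are canister_4 on pad a, canister_3 on pad b, canister_2 on pad c and canister_1 on pad d. I lowered each one slowly to the cork before letting go, and the arm was clear at about 32 s.

**Height and upright:** all four lid tops read within 1 mm of their expected heights in both views, and the final pictures show them upright. The shaker, glass and egg cup are still standing.

**Centring:** the two cameras disagreed slightly. The top view puts every canister within about 2.5 mm of its pad centre. The scene view shows about 4 mm in x for all four. I take most of that as its bias, because its initial lid readings were also 1–3 mm further out in x than the top view. I left the placement as it was.

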